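# Locate a last blank in the drilling jig

### The arm

A 6-joint arm with a two-finger parallel gripper is mounted at the origin on the work surface. World frame = base frame: x ahead of the robot, y to its left, z up, the work surface at z = 0. Lengths are in m, angles in degrees, forces in N, time in s.
With the tool pointing down it reaches from about 0.325 to 0.85 m from the base axis. Payload 15.5 kg.
Tool frame: the origin (TCP) lies at the very end of the fingers, on their centre line; the grasp point (between the pads) lies arm.grip_depth behind it (arm.grip_depth is the distance from the TCP to the grasp point, in m); z points along the fingers, y is the line along which they close (so a half turn about z gives the same grasp; the last joint's range is limited). The gripper opens to 91 mm and grips with 3 to 60 N. Pads are 32 mm wide; open, the fingers measure 118 mm over their backs; the gripper's body (76 mm by 178 mm) begins 60 mm behind the grasp point.
Start: joints at [69.414, 28.281, 77.091, -0, 74.628, -5.472], TCP at [0.163, 0.603, 0.214] pointing down, gripper open.
Joint ranges: [-166.48, 166.48], [-47.26, 123.95], [12.59, 153.08], [-70.14, 250.14], [6.76, 159.57], [-176.63, 176.63]. Speed limits (degrees/s): [108.29, 108.29, 147.25, 172.46, 172.46, 172.46].

### API

Orientations are given as a 3x3 rotation matrix whose columns are the frame's x, y, z axes.
In Python, from rig import arm gives the robot as it stands. Calls block until the motion is done:
- arm.move_to(position, orientation): joint-space move of the TCP to a pose.
- arm.move_l(position, orientation=None, feed=0.15): straight line of the TCP; orientation=None keeps the orientation; feed is the mean speed in m/s.
- arm.move_joints(angles): joint-space move.
- arm.grip(opening): finger opening in m; the grip force is fixed at half the most; returns when the fingers have stopped.
- arm.sleep(seconds).
- arm.solve_ik(position, orientation): joint angles nearest the present ones, or None.
- arm.snapshot(name): name is "scene" or "side" or "wrist"; returns the picture (480x640x3 uint8, red, green, blue); there is no depth.
- arm.get_calibration(name): a dict with "intrinsics" (3x3 intrinsics, pixels), "k1" (the pictures are not rectified: a ray, as slopes to the right and down, at radius r is drawn at 1 + k1 r^2 times it, then the intrinsics apply), "cam_to_world" (4x4, takes a point from camera to world coordinates). Camera axes: x right, y down, z forward; pixel columns grow to the right and rows downward; lengths in m; the calibration is good to about 2 mm. A picture is of the moment at which its call begins: read the wrist's pose just before it. get_calibration takes no time and is no camera call; for the wrist camera it gives the pose at the moment of the call.
A pose or a line that the arm cannot do raises arm.Unreachable and nothing moves.
- arm.sign_off(): hands the job in, once; it reports no verdict.
Readings, each from a call of its own:
- arm.current_t(): time.
- arm.current_joint_positions(): joint angles.
- arm.current_dq(): joint speeds.
- arm.current_tau(): joint torques, N m.
- arm.current_ee_pos(): TCP position.
- arm.current_tool_rot(): TCP orientation.
- arm.current_force(): force on the tool from outside, world axes, zero at the start.
- arm.current_torque(): the same for the moment, N m.
- arm.current_width(): finger opening in m.
Only numpy, scipy, OpenCV 4.12 (cv2) and the standard library are available. Lean on these libraries where they do the work, as an engineer would, in place of code of your own. Each camera call takes 0.05 s, during which the arm holds its last target. There are 200 camera calls.

### The job

Push the wooden last blank over the bench until its long side lies flush along the jig's fence and its toe end is home against the end stop, and push the sliding jaw along the fence until it rests against the blank's heel. The jaw may be used to drive the blank along to the stop. Only push: do not lift or tip the blank, and leave the other things on the bench where they are.

Things in the scene. Friction and masses are not known exactly. Their poses are not given: they have to be found in the camera images.
- blank: Loose beech shoe-last blank, 0.3 to 0.6 kg, 170 mm long (its y), 96 mm wide (its x), with square vertical sides and ends: 28 mm high at the toe (-y), 46 mm over the 75 mm long heel (+y). Origin: centre of the underside; the centre of mass is 10 mm from it towards the heel. Starts on the robot's side of the fence, up to 0.3 rad out of line, toe towards the stop.
- jig: Metal jig screwed to the bench. Origin: its inside corner at bench level. Fence: aluminium bar 25 mm high, 20 mm thick; inner face is the jig's plane x = 0, running from y = -20 to 350 mm; the working side is -x (towards the robot). End stop: dark steel bar 25 mm high; its face is the plane y = 0 (blank on the +y side), from the fence to x = -100 mm.
- home (a point): Where the blank's origin lies when it is home in the jig, long side on the fence and toe on the stop (jig x -48 mm, y 85 mm, bench level). The blank's axes are then parallel to the jig's. Fixed to the jig.
- jaw (a joint): Sliding jaw, a dark steel block that rides on the fence, captive, and stays where it is left (3 N of friction). Value in m: 0 at the open end, growing as it slides towards the stop (jig -y), at most 0.16. Its flat front face is at jig y = 290 mm minus the value, so it meets the heel of a blank that is home at 0.120. Starts between 0 and 0.04.
- jaw_push (a point): Centre of the jaw's flat outer face (away from the stop), 20 mm above the bench, 48 mm from the fence; push here along the jig's -y. The block is 70 mm wide (jig x -83 to -13 mm), 40 mm thick along the fence, from 3 to 43 mm above the bench; its black knob over the fence reaches 56 mm. Moves with the jaw.
- can: Bystander, to be left alone: steel can with a paper wrap, 72 mm across, 60 mm tall, behind the fence. Origin under its middle on the bench.
- wheel: Bystander, to be left alone: black abrasive wheel lying flat, 110 mm across, 22 mm thick, behind the fence. Origin under its middle on the bench.
- offcut: Bystander, to be left alone: wood offcut 50 x 75 x 32 mm, beyond the end stop. Origin under its middle on the bench.
- screwdriver: Bystander, to be left alone: screwdriver about 180 mm long lying on the robot's side of the jig, near the sliding jaw. Origin under its middle on the bench.
- hammer: Bystander, to be left alone: hammer about 260 mm long lying on the robot's side, beyond the end stop. Origin under its middle on the bench.
- jar: Bystander, to be left alone: small jar 46 mm across, 58 mm tall, standing just past the blank's toe end. Origin under its middle on the bench.
- brush: Bystander, to be left alone: brush about 200 mm long lying on the robot's side, beyond the screwdriver. Origin under its middle on the bench.

How it is judged:
By the outcome, as a careful person would: the job done as asked, in the order asked, and still so for the second after the job is handed in, with the robot touching nothing.
It also fails if it takes over 50 s, if anything falls off the work surface, if the arm or the gripper's body presses on something with over 40 N, if the wrist force passes 120 N, or if a joint passes its speed limit or range.

## Working session

There is one attempt and no reset: what is moved stays moved. The work goes in short steps, each a Python script; the robot and the scene stay as the last script left them, time stands still between calls to the robot, and variables do not carry over. Pictures are saved under pics/ and viewed, on a budget of 10 in all, crops included, one or two more only if the job needs it, and the job is handed in when it is done.

```bash
mkdir -p pics; ls
cat > h.py <<'E'
import numpy as np, cv2
from rig import arm
def save(name,f):
    im=arm.snapshot(name); cv2.imwrite('pics/'+f,im[:,:,::-1]); return im
def ray(cal,px):
    K=np.array(cal['intrinsics'],float);T=np.array(cal['cam_to_world'],float)
    p=cv2.undistortPoints(np.array(px,float).reshape(-1,1,2),K,np.array([0,0,0,0.]) if False else np.array([cal['k1'],0,0,0.])).reshape(-1,2)
    d=np.c_[p,np.ones(len(p))]@T[:3,:3].T
    return T[:3,3],d
def toplane(cal,px,z):
    o,d=ray(cal,px); return o+d*((z-o[2])/d[:,2])[:,None]
def proj(cal,P):
    K=np.array(cal['intrinsics'],float);T=np.linalg.inv(np.array(cal['cam_to_world'],float))
    P=np.array(P,float).reshape(-1,3)
    return cv2.projectPoints(P@T[:3,:3].T+T[:3,3],np.zeros(3),np.zeros(3),K,np.array([cal['k1'],0,0,0.]))[0].reshape(-1,2)
E
python3 - <<'E'
from h import *
for n in('scene','side'):
    save(n,n+'0.png'); c=arm.get_calibration(n); print(n,np.round(np.array(c['intrinsics']),1).tolist(),c['k1'],np.round(c['cam_to_world'],3).tolist())
print(arm.current_t(),arm.grip_depth,arm.current_tool_rot())
E
```

```text
pics
scene [[560.3, 0.0, 320.1], [0.0, 560.3, 240.7], [0.0, 0.0, 1.0]] -0.029843529573318584 [[0.848, 0.346, -0.402, 1.069], [0.531, -0.546, 0.649, -0.796], [0.005, -0.763, -0.646, 0.793], [0.0, 0.0, 0.0, 1.0]]
side [[475.0, 0.0, 317.9], [0.0, 475.0, 244.7], [0.0, 0.0, 1.0]] -0.11069286717352023 [[-0.935, -0.226, 0.275, 0.314], [-0.356, 0.581, -0.732, 0.68], [0.006, -0.782, -0.624, 0.69], [0.0, 0.0, 0.0, 1.0]]
0.1 0.0188 [[-9.65415405e-01  2.60716232e-01 -3.78518643e-04]
 [ 2.60716483e-01  9.65414913e-01 -9.80587988e-04]
 [ 1.09772338e-04 -1.04536080e-03 -9.99999448e-01]]
```

View pics/scene0.png

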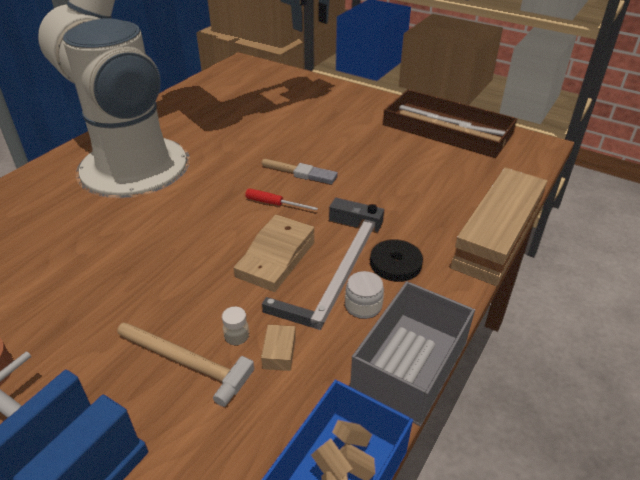

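View pics/side0.png

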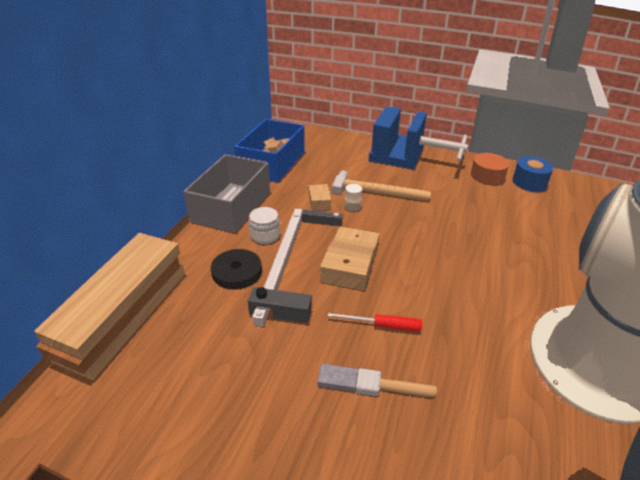

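The scene picture shows the blank at about (275,250), the jaw at (357,213), the fence running (370,230)→(320,318), the stop (265,303)→(320,320), and the jar at (235,325). In the side picture the blank is at (350,257), the jaw at (280,303), and the stop at (322,216).

Run:
```python
from h import *
c=arm.get_calibration('scene')
for n,p,z in [('blank toe-left',(236,267),.028),('toe right',(268,286),.028),('heel r',(313,234),.046),('heel l',(279,217),.046),('stop end',(265,302),.025),('corner top',(316,318),.025),('fence far',(372,228),.025),('jaw',(357,208),.043),('jar',(235,315),.058),('screwtip',(316,210),.005),('screwhandle',(247,195),.01),('hammerhead',(235,380),.02)]:
    print(n,toplane(c,p,z)[0].round(3))
c=arm.get_calibration('side')
for n,p,z in [('toe-l',(378,236),.028),('toe r',(337,229),.028),('heel l?',(365,277),.046),('heel r',(323,268),.046),('corner',(297,212),.025),('stop end',(341,217),.025),('fence near',(260,318),.025),('jaw',(281,297),.043),('jar',(354,190),.058),('tip',(330,317),.005)]:
    print('side',n,toplane(c,p,z)[0].round(3))
w=np.array(arm.get_calibration('wrist')['cam_to_world']);R=arm.current_tool_rot();print('cam in tool',(R.T@(w[:3,3]-arm.current_ee_pos())).round(4),(R.T@w[:3,:3]).round(3).tolist(), arm.get_calibration('wrist')['intrinsics'],arm.get_calibration('wrist')['k1'])
```

```text
blank toe-left [ 0.493 -0.187  0.028]
toe right [ 0.579 -0.197  0.028]
heel r [ 0.579 -0.036  0.046]
heel l [ 0.486 -0.026  0.046]
stop end [ 0.598 -0.232  0.025]
corner top [ 0.7   -0.214  0.025]
fence far [0.663 0.072 0.025]
jaw [0.611 0.097 0.043]
jar [ 0.592 -0.309  0.058]
screwtip [0.511 0.084 0.005]
screwhandle [0.343 0.04  0.01 ]
hammerhead [ 0.658 -0.397  0.02 ]
side toe-l [ 0.488 -0.177  0.028]
side toe r [ 0.585 -0.168  0.028]
side heel l? [ 0.472 -0.013  0.046]
side heel r [ 0.561 -0.008  0.046]
side corner [ 0.7   -0.202  0.025]
side stop end [ 0.593 -0.221  0.025]
side fence near [0.63  0.146 0.025]
side jaw [0.608 0.097 0.043]
side jar [ 0.586 -0.299  0.058]
side tip [0.513 0.078 0.005]
cam in tool [ 0.0727  0.0003 -0.1694] [[0.001, -0.966, -0.257], [1.0, 0.001, -0.0], [0.0, -0.257, 0.966]] [[356.20754549   0.         321.57838722]
 [  0.         356.20754549 238.01905056]
 [  0.           0.           1.        ]] -0.006573558320019564
```

Run:
```python
from h import *
R=np.array([[-1,0,0],[0,1,0],[0,0,-1.]])
arm.move_to([.56,-.05,.24],R); arm.sleep(.3)
c=arm.get_calibration('wrist'); np.save('w1.npy',c,allow_pickle=True)
save('wrist','w1.png'); print(arm.current_t(),arm.current_ee_pos())
```

```text
3.15 [ 0.56001332 -0.0498203   0.23999757]
```

View pics/w1.png

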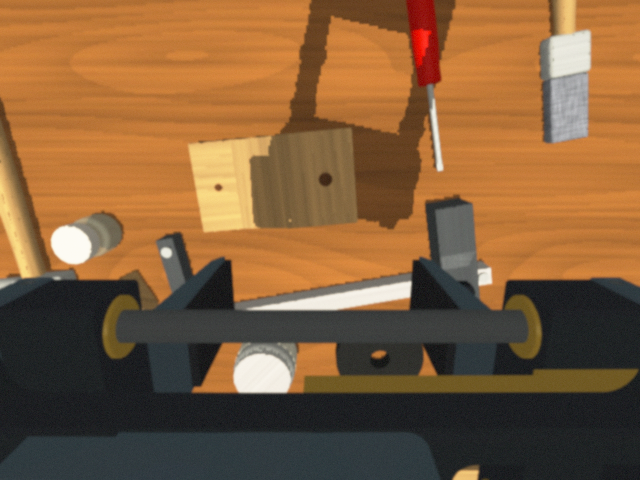

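The wrist picture shows the top of the blank with corners at about (189,144), (352,128), (356,222) and (204,232). The fence edge runs (235,303)→(412,274), with the stop end near (158..182,235), the jaw top at (428..472,200), the screwdriver tip at (439,170) and the jar at (72,243). I'll zoom in to get accurate edges.

Run:
```python
import cv2
im=cv2.imread('pics/w1.png')[120:320,140:500]
cv2.imwrite('pics/w1c.png',cv2.resize(im,None,fx=2.2,fy=2.2,interpolation=cv2.INTER_CUBIC))
```

```text
(no output)
```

View pics/w1c.png

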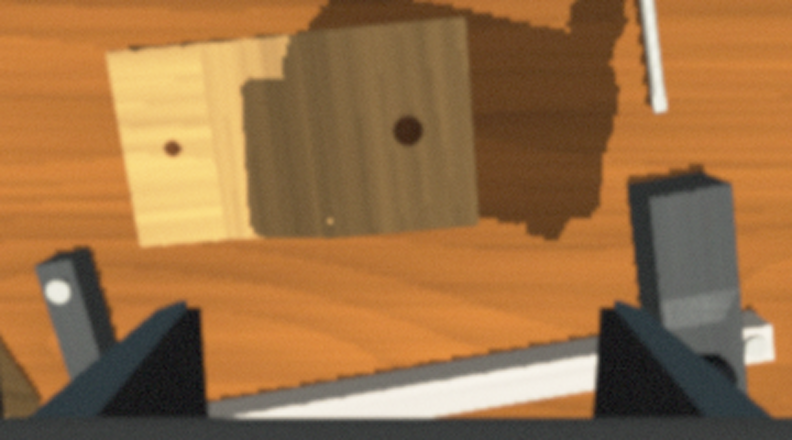

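Run:
```python
from h import *
c=np.load('w1.npy',allow_pickle=True).item()
def P(l,z): 
    l=np.array(l,float)/2.2+[140,120]; return toplane(c,l,z)[:,:2]
def show(n,l,z):
    p=P(l,z); d=p[-1]-p[0]; print(n,p.round(4).tolist(),'len',np.linalg.norm(d).round(4),'ang',np.degrees(np.arctan2(d[1],d[0])).round(2))
show('fence bot',[(225,398),(597,335)],0)
show('fence top',[(245,415),(597,355)],.025)
show('stop bot',[(90,248),(115,345)],0)
show('stop top',[(75,258),(103,355)],.025)
show('stop end top',[(38,265),(75,258)],.025)
show('jaw top front',[(650,195),(668,325)],.043)
show('jaw top back',[(730,185),(740,310)],.043)
show('toe',[(107,52),(141,246)],.028)
show('heel',[(465,17),(478,227)],.046)
show('side toe>fence',[(141,246),(256,240)],.028)
show('heelside',[(262,238),(478,227)],.046)
show('heelside far',[(290,33),(465,17)],.046)
show('screw tip',[(660,110)],.003)
print(toplane(c,[(72,243)],.058))
```

```text
fence bot [[0.6779, -0.1483], [0.6395, 0.0603]] len 0.2121 ang 100.42
fence top [[0.6761, -0.1321], [0.6414, 0.0543]] len 0.1897 ang 100.55
stop bot [[0.5902, -0.2162], [0.6459, -0.2079]] len 0.0563 ang 8.55
stop top [[0.5892, -0.2142], [0.6418, -0.205]] len 0.0535 ang 9.9
stop end top [[0.5929, -0.2335], [0.5892, -0.2142]] len 0.0196 ang 100.92
jaw top front [[0.5531, 0.0692], [0.6182, 0.0836]] len 0.0667 ang 12.46
jaw top back [[0.5482, 0.1067], [0.6104, 0.1185]] len 0.0633 ang 10.74
toe [[0.488, -0.1874], [0.5821, -0.1791]] len 0.0945 ang 5.02
heel [[0.4727, -0.0205], [0.5681, -0.0122]] len 0.0957 ang 5.01
side toe>fence [[0.5821, -0.1791], [0.5789, -0.1212]] len 0.058 ang 93.15
heelside [[0.5736, -0.1149], [0.5681, -0.0122]] len 0.1029 ang 93.09
heelside far [[0.4797, -0.0984], [0.4727, -0.0205]] len 0.0782 ang 95.1
screw tip [[0.5162, 0.0836]] len 0.0 ang 0.0
[[ 0.58671034 -0.30601673  0.058     ]]
```

Jig yaw is about 10.4°, with its corner at (0.687,-0.197). In the jig frame the blank's fence side is 84–100 mm off the fence, the toe is 37 mm from the stop, the blank is 5.4° out of line, and the jaw is at about 0.003. Measured sizes match the given ones to within 2 mm. I'll push the long side with the two open fingers, held parallel to the fence.

```bash
cat >> h.py <<'E'
th=np.radians(10.4); ex=np.array([np.cos(th),np.sin(th),0]); ey=np.array([-np.sin(th),np.cos(th),0]); C=np.array([.6873,-.1972,0])
R1=np.c_[-ex,ey,[0,0,-1.]]
def J(x,y,z): return C+x*ex+y*ey+[0,0,z]
def inj(p): d=np.array(p)-C; return np.array([d@ex,d@ey,d[2]])
def F(): f=np.array(arm.current_force()); return np.array([f@ex,f@ey,f[2]]).round(1)
E
python3 - <<'E'
from h import *
arm.move_to(J(-.245,.13,.10),R1)
arm.move_l(J(-.245,.13,.010),feed=.12)
arm.sleep(.2); f0=F(); print(f0,arm.current_t())
arm.move_l(J(-.14,.13,.010),feed=.06); print(F(),arm.current_t())
x=-.14
while x<-.09:
    x+=.004; arm.move_l(J(x,.13,.010),feed=.04); f=F()-f0; print(round(x,3),f)
    if f[0]<-12: break
print(inj(arm.current_ee_pos()).round(4),arm.current_t())
save('scene','s2.png')
E
```

```text
[ 0.1 -0.3  0.7] 5.0833
[-0.3  0.3 -0.4] 6.9833
-0.136 [-0.3  1.1 -0.7]
-0.132 [0.5 0.2 0. ]
-0.128 [-0.2  0.4 -1.1]
-0.124 [-0.6 -0.5 -0.9]
-0.12 [-0.8  0.2 -1.2]
-0.116 [ 0.2  0.6 -0.1]
-0.112 [-9.5 -1.   4.5]
-0.108 [-32.5  -8.6  19.7]
[-0.1133  0.1307  0.0096] 8.9833
```

View pics/s2.png

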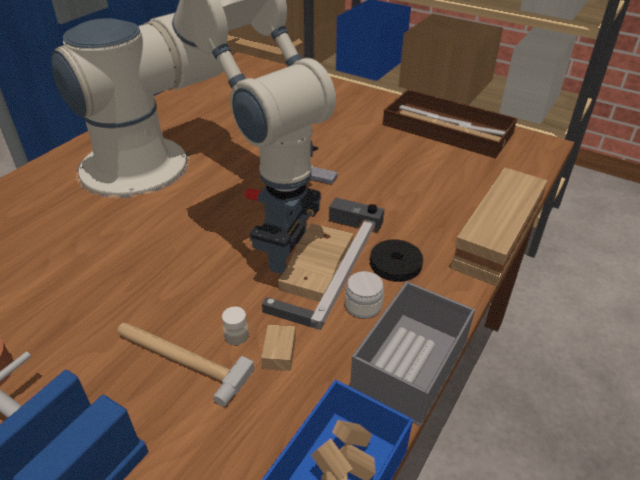

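The blank now lies along the fence (about (320,262), toe still short of the stop) and the contact force rose sharply, so the side is flush. Next I retreat, close the fingers and drive the jaw.

Run:
```python
from h import *
R2=np.c_[ey,ex,[0,0,-1.]]
arm.move_l(J(-.150,.13,.010),feed=.12)
arm.move_l(J(-.150,.13,.13),feed=.2)
arm.grip(0.0); print('w',arm.current_width())
arm.move_to(J(-.048,.380,.13),R2)
arm.move_l(J(-.048,.380,.020),feed=.12)
arm.sleep(.2); f0=F(); print(f0,arm.current_joint_positions(),arm.current_t())
y=.345
arm.move_l(J(-.048,y,.020),feed=.06)
while y>.255:
    y-=.015; arm.move_l(J(-.048,y,.020),feed=.05); f=F()-f0; print(round(y,3),f)
    if f[1]>20: break
while y>.215 and f[1]<=20:
    y-=.003; arm.move_l(J(-.048,y,.020),feed=.03); f=F()-f0; print(round(y,3),f)
    if f[1]>14: break
print(inj(arm.current_ee_pos()).round(4),arm.current_t())
save('scene','s3.png')
```

```text
w 5.519287565719603e-05
[ 0.7 -0.4  0.6] [ 1.06296525e+01  3.97434871e+01  9.15364211e+01 -1.14505689e-03
  4.86593934e+01  2.29501707e-01] 14.775
0.33 [-0.5  0.8 -0.7]
0.315 [-0.1 -0.5 -1. ]
0.3 [-0.4  1.2  0.2]
0.285 [-0.5  1.1 -1.3]
0.27 [-0.5  1.  -0.7]
0.255 [-0.4  0.9 -0.9]
0.252 [-1.   1.1  0.6]
0.249 [-0.5  1.9 -0.3]
0.246 [-0.8  1.7 -0.6]
0.243 [-1.1  1.9  0.1]
0.24 [-0.3  1.4 -0.4]
0.237 [-0.8  1.6 -0.6]
0.234 [-1.1  2.2 -0.2]
0.231 [-2.8  2.6 -0.7]
0.228 [-1.   2.1 -0.6]
0.225 [-1.2  1.3 -0.1]
0.222 [ 2.3 26.1  3.8]
[-0.0481  0.2246  0.02  ] 20.9583
```

View pics/s3.png

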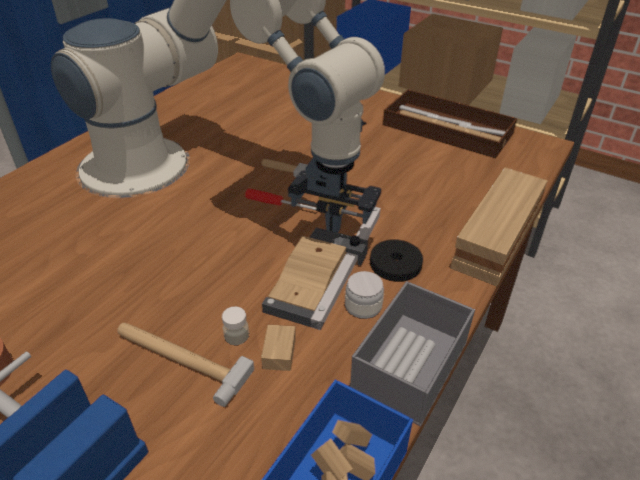

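The blank is on the stop (toe at about (290,312)) and the jaw is against the heel (about (340,240)). The tool is 1–2 mm from the predicted position. I'll retreat and check the seams from close above.

Run:
```python
from h import *
arm.move_l(J(-.048,.26,.020),feed=.12)
arm.move_l(J(-.048,.26,.16),feed=.25)
arm.move_to(J(.075,.10,.16),R1); arm.sleep(.3)
c=arm.get_calibration('wrist'); np.save('w4.npy',c,allow_pickle=True)
im=save('wrist','w4.png'); print(arm.current_t())
for n,p in dict(fence0=J(0,0,.025),fence1=J(0,.2,.025),stopend=J(-.1,0,.025),toeR=J(-.096,0,.028),heelR=J(-.096,.17,.046),heelF=J(0,.17,.046)).items(): print(n,proj(c,p).round(0))
```

```text
24.1333
fence0 [[200. 140.]]
fence1 [[442. 140.]]
stopend [[189.   3.]]
toeR [[188.   7.]]
heelR [[421.  -2.]]
heelF [[412. 140.]]
```

View pics/w4.png

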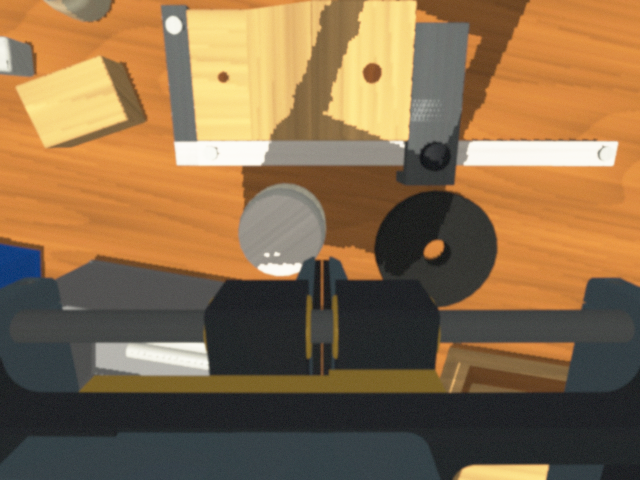

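The blank sits against the fence (row ~141), the stop (columns 190–196) and the jaw (column ~412), and the bystanders are where they were. I'll zoom in on the seams.

Run:
```python
import cv2
im=cv2.imread('pics/w4.png')[0:175,160:480]
cv2.imwrite('pics/w4c.png',cv2.resize(im,None,fx=2.5,fy=2.5,interpolation=cv2.INTER_CUBIC))
```

```text
(no output)
```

View pics/w4c.png

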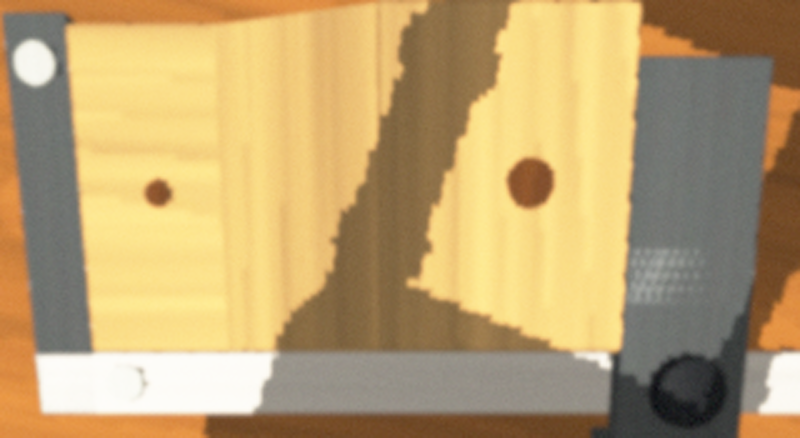

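The zoomed picture shows all three seams closed along their full length, with no bench or shadow gap visible (1 px is about 0.8 mm). I'll hand in.

```bash
python3 -c "
from h import *
print(F(),arm.current_t()); arm.sign_off()"
```

```text
[ 0.6 -0.1  0.4] 24.1333
the job is handed in; nothing more can be done
```

The blank is home in the jig and the jaw rests against its heel. I handed the job in at about 24 s on the robot's clock, of the 50 s allowed.

- **What I did:** I pushed the blank's long side flush to the fence with the two open fingers, stopping at about 33 N. I then closed the fingers and pushed the jaw along the fence, which drove the blank to the stop. I stopped when the force rose from about 2 N to 26 N.
- **Position check:** the tool ended 1.4 mm past the spot I predicted for a fully home blank. That is within the 2 mm camera calibration.
- **Close-up check:** the last wrist picture showed no gap at the fence, stop or jaw, at about 0.8 mm per pixel. I judged it by eye and did not measure the blank's final angle.
- **Bystanders:** the can, wheel and offcut looked undisturbed in the last wrist picture. The screwdriver, hammer, jar and brush looked undisturbed in the scene picture taken at the end of the jaw push. I did not re-measure any of them.
- **At hand-in:** the arm was clear of everything, with force readings near zero. No check failed or disagreed.

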